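# Refit the battery cover of a home router

### The arm

A 6-joint arm with a two-finger parallel gripper is mounted at the origin on the work surface. World frame = base frame: x ahead of the robot, y to its left, z up, the work surface at z = 0. Lengths are in m, angles in degrees, forces in N, time in s.
With the tool pointing down it reaches from about 0.4 to 0.825 m from the base axis. Payload 7 kg.
Tool frame: the origin (TCP) lies at the very end of the fingers, on their centre line; the grasp point (between the pads) lies 19 mm behind it (ctrl.grip_point_offset is the distance from the TCP to the grasp point, in m); x points along the fingers, z is the direction in which the jaws open and shut, and the axes are right-handed (so a half turn about x gives the same grasp; the last joint's range is limited). The gripper opens to 88 mm and grips with 3 to 60 N. Pads are 19 mm wide; open, the fingers measure 130 mm over their backs; the gripper's body (78 mm by 193 mm) begins 47 mm behind the grasp point.
Start: joints at [-58.551, 20.546, 0.682, 0, -70.136, -16.507], TCP at [0.174, -0.652, 0.227] pointing down, gripper open.
Joint ranges: [-176.03, 176.03], [-82.01, 121.73], [-58.28, 71.71], [-173.87, 95.51], [-174.79, -0.11], [-173.66, 173.66]. Speed limits (degrees/s): [136.94, 136.94, 172.46, 180, 180, 180].

### API

Orientations are given as [roll, pitch, yaw] about the fixed x, y, z axes, in that order (R = Rz(yaw) Ry(pitch) Rx(roll)).
In Python, from plant import get_obs, snapshot, calibration, close_job, ctrl gives the robot as it stands.
- The arm moves only by the tool move_arm, never from a script. Its argument "commands" is a list that holds one entry, the list of rows, each a list of 4 numbers: the shift along the tool's x, y, z in cm, then the turn about the tool's x in rad. In form: [[[dx, dy, dz, spin], ...]]. A call has 1 to 8 rows; each row shifts and turns the commanded pose from where the row before left it, along the tool's axes as they then stand; what a row does not reach is not made up. A row lasts 1/10 s, in which the tool goes at most 50 mm and 8.59 degrees, less where a joint would pass 70% of its speed; a pose out of reach is approached as far as the arm can. A call with a gripper value outside its range is refused whole. "jaw" is the finger opening in cm, from 0 to 8.76, set as the call begins (left out, the last holds). The fingers move at their own pace and stop on an object; the grip force is fixed at half the most. Time passes only in rows, so rows that do not move let the fingers close. It gives the time, the measured TCP pose, the force and the opening at its end, in the units of the state.
- get_obs(): the state, without advancing time (a new reading comes with each control period).
- snapshot(name): name is "scene" or "side" or "wrist"; returns (picture, depth): 420x560x3 uint8, red, green, blue; 420x560 float32, m along the optical axis (not along the pixel's ray), 0 where there is no reading.
- calibration(name): a dict with "mtx" (3x3 intrinsics, pixels), "T" (4x4, takes a point from camera to world coordinates); the wrist camera has in their place "tool_from_camera" (4x4, takes a point from camera to tool coordinates, whose origin is the TCP and whose axes are the tool frame's). Camera axes: x right, y up, looking along -z (the intrinsics and any distortion apply to the point x, -y, -z); pixel columns grow to the right and rows downward; lengths in m; the calibration is good to about 2 mm. The wrist camera is an equidistant fisheye: a pixel r from the principal point sees the ray r / f radians off the axis. A picture is of the moment at which its call begins: read the wrist's pose just before it. calibration takes no time and is no camera call.
- close_job(): hands the job in, once; it reports no verdict.
The state is a dict: "clock": time; "joint_pos": joint angles; "qvel": joint speeds; "tau": joint torques, N m; "tool_pos": TCP position; "orientation": TCP orientation; "force": force on the tool from outside, world axes, zero at the start; "moment": the same for the moment, N m; "opening": finger opening in m.
Only numpy, scipy, OpenCV 4.12 (cv2) and the standard library are available. Lean on these libraries where they do the work, as an engineer would, in place of code of your own. Each camera call takes 0.05 s, during which the arm holds its last target. There are 200 camera calls.

### The job

Put the white battery cover back on the router: hook its orange lip under the ledge at the lower end of the open battery bay (the end away from the robot) while the other edge is still raised, then swing that upper edge down until the cover lies fully shut in the bay, and let go. Leave the blue cover, which belongs to something else, where it lies.

Things in the scene. Friction and masses are not known exactly. Their poses are not given: they have to be found in the camera images.
- cover: Loose white battery cover, about 0.1 kg, lying flat, grip up: plate 78 (x) by 90 (y) by 12 mm, orange lip along its -x edge. A white grip bar on the middle of its top, 36 mm along x, 12 mm thick in y, reaches from 12 to 41 mm above the underside: pinch it across y. Origin: on the underside, below the grip's middle. z out of the top; lip tip at x = -67 mm, opposite (upper) edge at x = +39 mm.
- cover_lip (a point): Tip of the cover's orange lip: middle of its end edge, at the underside; axes as the cover's. The lip is 4 mm thick, 90 mm wide, flush with the underside, and sticks out 28 mm beyond the plate. The shut cover lies on the seat by its own weight (nothing snaps), this tip at bay x = -46 to -60 mm. Tilting the cover 15 to 20 degrees steeper than the seat suits for hooking.
- bay: Bay in the sloping top of the white router (fixed; 170 by 210 mm; aerials by the ledge). Origin: mid-bay on the seat (on which the shut cover lies), 45 mm above the table. x points up the 12 degree slope, roughly to the robot; z square out. Bay x -60 to +60, y -57 to +57 mm; side, upper walls 10 mm high. Ledge with orange edge roofs x -60 to -36 mm, underside 14, top 18 mm above seat.
- blue_cover: Bystander to leave alone: loose blue cover without a lip, 80 (x) by 66 (y) by 10 mm, with a blue grip bar up to 34 mm high; origin in the middle of its underside, z up.
There are look-alikes about, which are no part of the job. Several things have the shape of the cover; the one meant has the colours described above.

How it is judged:
By the outcome, as a careful person would: the job done as asked, in the order asked, and still so for the second after the job is handed in, with the robot touching nothing.
It also fails if it takes over 38 s, if anything falls off the work surface, if the arm or the gripper's body presses on something with over 40 N, if the wrist force passes 120 N, or if a joint passes its speed limit or range.

## Working session

There is one attempt and no reset: what is moved stays moved. The work goes in short steps, Python scripts to look and compute and a tool call to move; the robot and the scene stay as the last step left them, time stands still between calls to the robot, and variables do not carry over. Pictures are saved under pics/ and viewed, about 8 in all and at most 12, crops included, and the job is handed in when it is done.

Besides the shell and the picture viewer there is one more tool, called after "Emit:" by a JSON object that holds its "fn" and its "kwargs". move_arm: Moves the arm, as the interface text tells. Its arguments: {"type":"object","properties":{"commands":{"type":"array"},"jaw":{"type":"number"}},"required":["commands"]}

```bash
mkdir -p pics; cat > h.py <<'E'
import numpy as np, cv2
from plant import get_obs, snapshot, calibration, close_job, ctrl
from scipy.spatial.transform import Rotation as R
def pts(name, depth, T=None):
    c=calibration(name); K=np.array(c['mtx']); 
    v,u=np.mgrid[0:depth.shape[0],0:depth.shape[1]]
    x=(u-K[0,2])/K[0,0]; y=(v-K[1,2])/K[1,1]
    P=np.stack([x*depth,-y*depth,-depth],-1)
    T=np.array(c['T']); return P@T[:3,:3].T+T[:3,3]
def save(n,im): cv2.imwrite('pics/'+n,im[:,:,::-1])
E
python3 - <<'E'
from h import *
o=get_obs(); print({k:np.round(v,3) for k,v in o.items()})
for n in ['scene','side']:
    im,d=snapshot(n); save(n+'0.png',im); np.savez(n+'0.npz',im=im,d=d)
    c=calibration(n); print(n,{k:np.round(v,3).tolist() for k,v in c.items()}, (d>0).mean())
c=calibration('wrist'); print(c, ctrl.grip_point_offset)
E
```

```text
{'clock': np.float64(0.0), 'joint_pos': array([-5.8552e+01,  2.0590e+01,  6.3100e-01, -2.1000e-02, -7.0133e+01,
       -1.6507e+01]), 'qvel': array([-0.11 , -0.022,  0.046,  0.015, -0.002,  0.074]), 'tau': array([-1.0000e-03, -5.8272e+01,  2.9305e+01,  6.9980e+00,  7.0000e-03,
       -0.0000e+00]), 'tool_pos': array([ 0.174, -0.652,  0.226]), 'orientation': array([  4.466,  89.905, 109.401]), 'force': array([-0.876,  0.26 , -0.006]), 'moment': array([-0.041, -0.002, -0.043]), 'opening': np.float64(0.087)}
scene {'mtx': [[515.965, 0.0, 276.837], [0.0, 515.965, 215.853], [0.0, 0.0, 1.0]], 'T': [[-0.434, -0.579, 0.69, 1.219], [0.901, -0.275, 0.336, 0.31], [-0.005, 0.768, 0.641, 0.789], [0.0, 0.0, 0.0, 1.0]]} 0.9963052721088436
side {'mtx': [[512.004, 0.0, 275.725], [0.0, 512.004, 214.608], [0.0, 0.0, 1.0]], 'T': [[-0.98, 0.088, -0.178, 0.285], [-0.197, -0.526, 0.827, 0.854], [-0.021, 0.846, 0.533, 0.683], [0.0, 0.0, 0.0, 1.0]]} 0.9959736394557823
{'mtx': array([[325.1922621 ,   0.        , 275.02944292],
       [  0.        , 325.1922621 , 213.24537532],
       [  0.        ,   0.        ,   1.        ]]), 'tool_from_camera': array([[ 9.23325973e-05,  3.07795694e-01, -9.51452470e-01,
        -1.57792846e-01],
       [-7.72556690e-04,  9.51452212e-01,  3.07795535e-01,
         8.28837714e-02],
       [ 9.99999697e-01,  7.06631409e-04,  3.25639676e-04,
         8.74045312e-05],
       [ 0.00000000e+00,  0.00000000e+00,  0.00000000e+00,
         1.00000000e+00]])} 0.0188
```

View pics/scene0.png

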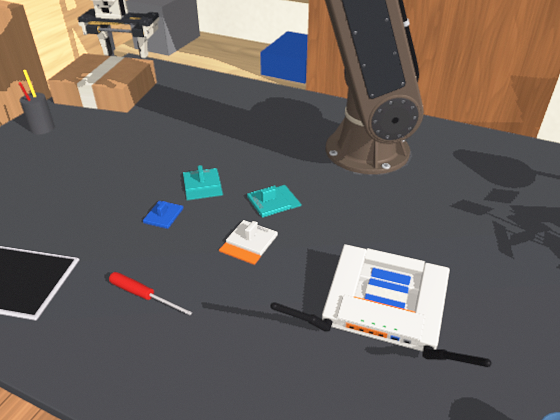

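View pics/side0.png

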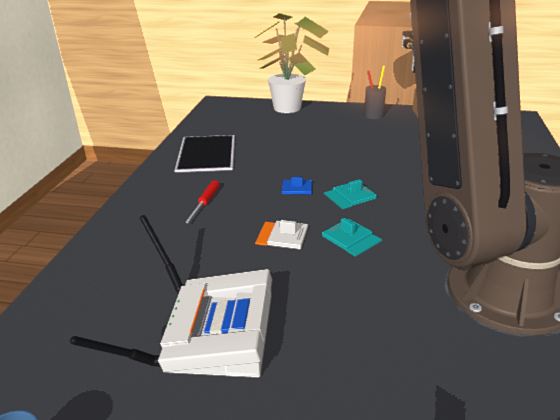

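The scene shows a white plate with an orange lip at (250,240), teal look-alikes at (202,183) and (274,200), the small blue cover at (163,213) and the router at (388,298). Only the plate at (250,240) has the white body, orange lip and white grip described. I'll measure it and confirm it in an enlarged crop.

```bash
cat > m.py <<'E'
from h import *
D={n:np.load(n+'0.npz') for n in ['scene','side']}
W={};
for n in D:
    im,d=D[n]['im'],D[n]['d']; P=pts(n,d); hsv=cv2.cvtColor(im,cv2.COLOR_RGB2HSV)
    orange=(hsv[...,0]<18)&(hsv[...,1]>150)&(hsv[...,2]>120)&(hsv[...,0]>5)
    white=(hsv[...,1]<50)&(hsv[...,2]>120)
    x0,x1,y0,y1=(210,285,210,270) if n=='scene' else (245,315,210,255)
    box=np.zeros(white.shape,bool); box[y0:y1,x0:x1]=1
    W[n]=(im,P,orange,white,box)
    tab=P[(P[...,2]<0.02)&(P[...,2]>-.02)&(d>0)]; print(n,'table z',np.median(tab[:,2]))
    o=P[orange&box]; w=P[white&box]
    top=w[w[:,2]>.036]; plate=w[(w[:,2]>.008)&(w[:,2]<.018)]; 
    print(n,'lip',o.mean(0),len(o),'grip',top.mean(0),len(top),'plate',plate.mean(0),len(plate))
    for k,q in (('lip',o),('grip',top),('plate',plate)):
        r=cv2.minAreaRect((q[:,:2]*1000).astype(np.float32)); print(k,np.round(r[0],1),np.round(r[1],1),round(r[2],1), 'z',np.percentile(q[:,2],[5,50,95]).round(4))
    # router
    box=np.zeros(white.shape,bool)
    x0,x1,y0,y1=(318,455,240,352) if n=='scene' else (155,280,265,380)
    box[y0:y1,x0:x1]=1
    q=P[white&box]; q=q[q[:,2]>.02]
    print('router',q.min(0),q.max(0)); 
    oo=P[orange&box]; print('orange',len(oo)); oo=oo[oo[:,2]>.03]
    if len(oo)>5:
        c=oo.mean(0);u,s,vt=np.linalg.svd(oo-c); print(' edge',c,vt[0],np.degrees(np.arctan2(vt[0][1],vt[0][0])), np.ptp((oo-c)@vt[0]),len(oo))
    np.save(n+'_r.npy',q)
E
python3 m.py; python3 - <<'E'
import cv2,numpy as np
a=cv2.imread('pics/scene0.png'); 
c=cv2.resize(a[205:275,205:300],None,fx=6,fy=6,interpolation=cv2.INTER_CUBIC)[:420,:560]
cv2.imwrite('pics/crop1.png',c)
E
```

```text
scene table z 0.0008368337833961625
scene lip [ 0.52488986 -0.11934894  0.0062712 ] 407 grip [ 0.48927104 -0.10853368  0.05969344] 79 plate [ 0.47408881 -0.1166811   0.01259863] 843
lip [842.8 101.3] [856.4  87. ] 34.7 z [0.0011 0.0045 0.0071]
grip [840.1  85.3] [880.9  24.9] 29.0 z [0.0367 0.0414 0.0436]
plate [ 468.8 -120.4] [91.8 81. ] 88.4 z [0.0097 0.0126 0.0154]
router [0.44355356 0.09559158 0.02007151] [1.21943899 0.32008616 0.78928037]
orange 176
 edge [0.60702902 0.20919916 0.05455814] [0.64460113 0.10340861 0.75749326] 9.113885787020033 0.9857004172375515 68
side table z -0.0008308058219256287
side lip [ 0.5201248  -0.11268381  0.0054366 ] 255 grip [ 0.44997752 -0.03260303  0.09510089] 69 plate [ 0.46371377 -0.10830908  0.0111871 ] 580
lip [418.9 346. ] [  44.8 1049. ] 12.4 z [0.     0.0029 0.005 ]
grip [372.5 362. ] [ 34.6 998.6] 11.0 z [0.0365 0.0392 0.6827]
plate [ 465.8 -117.9] [92.5 77.9] 89.1 z [0.0088 0.0111 0.0138]
router [0.284551   0.09901914 0.02000961] [0.62743858 0.85354822 0.68270136]
orange 84
 edge [0.56608648 0.22512949 0.06030513] [-0.29587475  0.71209426  0.6366945 ] 112.56285608832391 0.984749372354617 84
```

View pics/crop1.png

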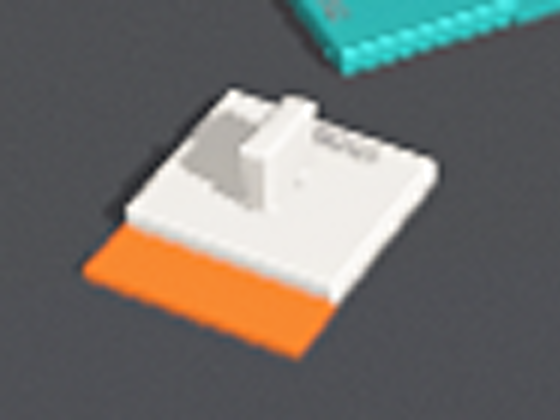

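The crop confirms the white plate, orange lip and white grip. I'll redo the fits with the empty depth pixels removed.

```bash
cat > m2.py <<'E'
exec(open('m.py').read().split("W={}")[0])
B={'scene':((210,285,210,270),(318,455,240,352)),'side':((245,315,210,255),(155,280,265,380))}
for n in D:
    im,d=D[n]['im'],D[n]['d']; P=pts(n,d); hsv=cv2.cvtColor(im,cv2.COLOR_RGB2HSV)
    orange=(hsv[...,0]<20)&(hsv[...,1]>120)&(hsv[...,2]>120)&(d>0)
    white=(hsv[...,1]<50)&(hsv[...,2]>120)&(d>0)
    def box(b):
        m=np.zeros(white.shape,bool); m[b[2]:b[3],b[0]:b[1]]=1; return m
    b=box(B[n][0]); o=P[orange&b]; w=P[white&b]; o=o[o[:,2]<.03]; 
    top=w[(w[:,2]>.036)&(w[:,2]<.05)]; plate=w[(w[:,2]>.008)&(w[:,2]<.018)]
    for k,q in (('lip',o),('grip',top),('plate',plate),('lip+plate',np.vstack([o,plate]))):
        r=cv2.minAreaRect((q[:,:2]*1000).astype(np.float32)); c=q.mean(0); vt=np.linalg.svd((q-c)[:,:2],full_matrices=False)[2]
        print(n,k,len(q),np.round(r[0],1),np.round(r[1],1),round(r[2],1),'med',np.median(q,0).round(4),'ax',np.degrees(np.arctan2(vt[0,1],vt[0,0])).round(1))
    b=box(B[n][1]); q=P[white&b]; q=q[(q[:,2]>.02)&(q[:,2]<.15)]
    q=q[(q[:,0]>.4)&(q[:,0]<.75)]
    # dominant plane with 12 deg slope: RANSAC
    rng=np.random.default_rng(0); best=None
    for _ in range(800):
        t=q[rng.choice(len(q),3,False)]; nn=np.cross(t[1]-t[0],t[2]-t[0]); L=np.linalg.norm(nn)
        if L<1e-5: continue
        nn=nn/L*np.sign(nn[2]+1e-9)
        if nn[2]<.95: continue
        i=abs((q-t[0])@nn)<.002
        if best is None or i.sum()>best.sum(): best=i
    t=q[best]; c=t.mean(0); nn=np.linalg.svd(t-c,full_matrices=False)[2][2]; nn*=np.sign(nn[2])
    print(n,'top plane',best.sum(),len(q),c,nn,'tilt',np.degrees(np.arccos(nn[2])),'upyaw',np.degrees(np.arctan2(-nn[1],-nn[0])))
    r=cv2.minAreaRect((t[:,:2]*1000).astype(np.float32)); print('rect',r)
    oo=P[orange&b]; oo=oo[(oo[:,2]>.045)&(oo[:,2]<.08)]
    c=oo.mean(0);v=np.linalg.svd(oo-c,full_matrices=False)[2][0]; print(' edge',c,v,np.degrees(np.arctan2(v[1],v[0])),np.ptp((oo-c)@v),len(oo), oo.min(0),oo.max(0))
E
python3 m2.py
```

```text
scene lip 430 [ 521.4 -121.6] [91.6 31.3] 88.7 med [ 0.5234 -0.1206  0.0044] ax 88.2
scene grip 77 [ 470.6 -119.9] [37.  12.8] 0.4 med [ 0.4706 -0.1186  0.0412] ax -2.5
scene plate 843 [ 468.8 -120.4] [91.8 81. ] 88.4 med [ 0.4773 -0.112   0.0126] ax 96.9
scene lip+plate 1273 [ 482.7 -120.8] [ 91.9 108.9] 88.6 med [ 0.4948 -0.1141  0.0116] ax 164.5
scene top plane 3225 7972 [0.52428942 0.21148464 0.05781845] [0.20761442 0.02508275 0.97788911] tilt 12.071027607317298 upyaw -173.11124962967432
rect ((536.6237182617188, 207.2600555419922), (169.73611450195312, 208.2969207763672), 6.404722213745117)
 edge [0.57261234 0.21551828 0.05592229] [-0.10700949  0.9941905   0.01158491] 96.143368044358 0.11042199189269053 60 [0.56514266 0.15779371 0.05237565] [0.58151758 0.26764494 0.05894663]
side lip 260 [ 520.5 -122.6] [98.5 29.3] 86.7 med [ 0.5207 -0.1153  0.0029] ax 88.4
side grip 63 [ 466.4 -117.4] [17.1 35. ] 86.2 med [ 0.4646 -0.1164  0.0391] ax 176.7
side plate 580 [ 465.8 -117.9] [92.5 77.9] 89.1 med [ 0.4607 -0.106   0.0111] ax 48.1
side lip+plate 840 [ 481.3 -120.9] [ 98.3 108.1] 87.6 med [ 0.4842 -0.1081  0.0102] ax 174.3
side top plane 3325 7738 [0.51175886 0.22762576 0.05798683] [0.20863479 0.02469315 0.97768184] tilt 12.127685187037367 upyaw -173.25010893062134
rect ((534.105224609375, 210.4103546142578), (166.67703247070312, 211.146484375), 6.1171040534973145)
 edge [0.56991696 0.21490942 0.05315417] [-0.1134747   0.99354018 -0.00118723] 96.51566043652889 0.11821243146099877 97 [0.5626997  0.15220245 0.04904105] [0.57771827 0.26959114 0.0572662 ]
```

Cover origin is about (0.468, -0.119), its x axis at yaw 178.5°. The bay origin is about (0.533, 0.207, 0.045), with bay x at yaw 186.3°. The tool can only point down, so I'll tilt the cover within the grip by pressing its upper edge on the router's robot-side rim. First I'll move above the cover.

Emit:
{"fn": "move_arm", "kwargs": {"commands": [[[0,0,0,0.143],[0,0,0,0.143],[0.75,-2.0,3.86,0],[0.75,-2.0,3.86,0],[0.75,-2.0,3.86,0],[0.75,-2.0,3.86,0],[0.75,-2.0,3.86,0],[0.75,-2.0,3.86,0]]], "jaw": 4}}

```text
clock: 0.9
tool_pos: [0.3002, -0.422, 0.1811]
orientation: [35.0, 90.0, 123.5]
force: [1.5, 0.6, -0.3]
opening: 0.0404
```

Emit:
{"fn": "move_arm", "kwargs": {"commands": [[[0.75,-2.0,3.86,0],[0.75,-2.0,3.86,0],[0.75,-2.0,3.86,0],[0.75,-2.0,3.86,0],[0.75,-2.0,3.86,0],[0.75,-2.0,3.86,0],[0.75,-2.0,3.86,0],[0.75,-2.0,3.86,0]]]}}

```text
clock: 1.7
tool_pos: [0.468, -0.1172, 0.1213]
orientation: [-64.3, 90.0, 24.2]
force: [0.9, -1.4, 0.0]
opening: 0.0399
```

Emit:
{"fn": "move_arm", "kwargs": {"commands": [[[0,0,0,0],[0,0,0,0]]]}}

```text
clock: 1.9
tool_pos: [0.4675, -0.1181, 0.121]
orientation: [96.5, 89.9, -174.8]
force: [-0.6, -0.2, -0.6]
opening: 0.04
```

```bash
cat >> h.py <<'E'
def pose():
    o=get_obs(); return np.array(o['tool_pos']), R.from_euler('xyz',o['orientation'],degrees=True).as_matrix(), o
def psi(Rm): return np.degrees(np.arctan2(Rm[1,2],Rm[0,2]))
def wpts(p,Rm,depth):
    c=calibration('wrist'); K=np.array(c['mtx']); X=np.array(c['tool_from_camera'])
    v,u=np.mgrid[0:depth.shape[0],0:depth.shape[1]]
    a=(u-K[0,2])/K[0,0]; b=(v-K[1,2])/K[1,1]; r=np.hypot(a,b)+1e-12
    s=np.tan(r)/r
    P=np.stack([a*s*depth,-b*s*depth,-depth],-1)
    return (P@X[:3,:3].T+X[:3,3])@Rm.T+p
def delta(target): # tool-axis shift in cm to a world TCP target
    p,Rm,o=pose(); return (Rm.T@(np.array(target)-p)*100).round(2)
E
python3 - <<'E'
from h import *
p,Rm,o=pose(); im,d=snapshot('wrist'); save('wrist1.png',im)
P=wpts(p,Rm,d); hsv=cv2.cvtColor(im,cv2.COLOR_RGB2HSV)
near=(d>0)&(np.hypot(P[...,0]-.47,P[...,1]+.119)<.08)
wh=near&(hsv[...,1]<50)&(hsv[...,2]>110)
g=P[wh&(P[...,2]>.036)&(P[...,2]<.048)]; pl=P[wh&(P[...,2]>.008)&(P[...,2]<.018)]; 
og=P[near&(hsv[...,0]<20)&(hsv[...,1]>120)&(P[...,2]<.02)]
for k,q in (('grip',g),('plate',pl),('lip',og)):
    r=cv2.minAreaRect((q[:,:2]*1000).astype(np.float32)); print(k,len(q),np.round(r[0],1),np.round(r[1],1),round(r[2],1),np.median(q,0).round(4))
print(psi(Rm),o['joint_pos'])
E
```

```text
grip 674 [ 468.3 -119. ] [11.9 35.6] 88.2 [ 0.4676 -0.1189  0.0405]
plate 8035 [ 468.2 -119.3] [90.4 78.1] 87.7 [ 0.4634 -0.1194  0.0117]
lip 285 [ 524.6 -121.8] [92.7 28.3] 87.6 [ 0.5286 -0.1223  0.0035]
88.6898141696654 [ 9.26259601e+00  8.16592246e+00 -3.13837995e+01 -7.17369891e-03
 -5.05287642e+01 -1.00568224e+02]
```

View pics/wrist1.png

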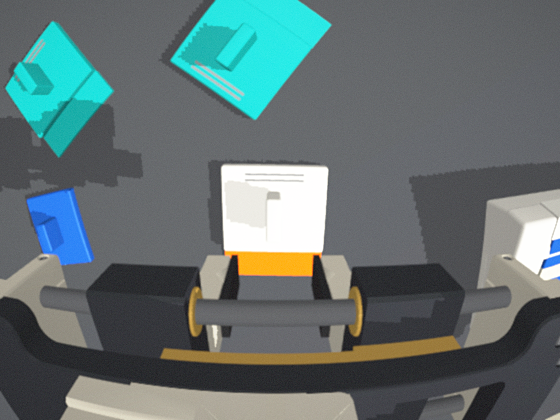

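The wrist view shows the white cover at (275,210) with its grip at (273,215), fingers straddling it. It measures (0.4683, -0.119). I'll descend and grip.

Emit:
{"fn": "move_arm", "kwargs": {"commands": [[[3.0,-0.08,-0.09,0.016],[3.0,0,0,0],[2.5,0,0,0],[1.4,0,0,0],[0.5,0,0,0],[0,0,0,0]]]}}

```text
clock: 2.55
tool_pos: [0.4677, -0.1208, 0.0173]
orientation: [103.0, 89.9, -169.5]
force: [-0.2, 1.0, 0.6]
opening: 0.04
```

Emit:
{"fn": "move_arm", "kwargs": {"commands": [[[0,0,0,0],[0,0,0,0],[0,0,0,0],[0,0,0,0],[0,0,0,0],[0,0,0,0]]], "jaw": 0.5}}

```text
clock: 3.15
tool_pos: [0.4687, -0.1198, 0.0181]
orientation: [-89.3, 90.0, -1.6]
force: [-1.9, 0.6, 7.1]
opening: 0.0116
```

Gripped at 11.6 mm. Next I'll lift and travel towards the robot-side rim of the router, then half-turn so the lip hangs free.

Emit:
{"fn": "move_arm", "kwargs": {"commands": [[[-3.0,0,0,0],[-4.0,0,0,0],[-4.0,0,0,0],[-3.2,0.78,3.5,0],[0,0.78,4.0,0],[0,0.78,4.0,0],[0,0.78,4.0,0],[0,0.78,4.0,0]]]}}

```text
clock: 3.95
tool_pos: [0.4366, 0.078, 0.1596]
orientation: [-19.2, 90.0, 68.4]
force: [1.0, -0.5, -1.6]
opening: 0.0116
```

Emit:
{"fn": "move_arm", "kwargs": {"commands": [[[0,0.78,4.0,-0.14],[0,0,0,-0.149],[0,0,0,-0.149],[0,0,0,-0.149],[0,0,0,-0.149],[0,0,0,-0.149],[0,0,0,-0.149],[0,0,0,-0.149]]]}}

```text
clock: 4.75
tool_pos: [0.4309, 0.1167, 0.1593]
orientation: [42.9, 90.0, -161.3]
force: [0.6, 0.0, -0.7]
opening: 0.0119
```

Emit:
{"fn": "move_arm", "kwargs": {"commands": [[[0,0,0,-0.149],[0,0,0,-0.149],[0,0,0,-0.149],[0,0,0,-0.149],[0,0,0,-0.149],[0,0,0,-0.149],[0,0,0,-0.149],[0,0,0,-0.149]]]}}

```text
clock: 5.55
tool_pos: [0.4309, 0.1167, 0.1593]
orientation: [-25.5, 90.0, -161.4]
force: [0.1, -0.3, -0.6]
opening: 0.0119
```

Emit:
{"fn": "move_arm", "kwargs": {"commands": [[[0,0,0,-0.149],[0,0,0,-0.149],[0,0,0,-0.149],[0,0,0,-0.149],[0,0,0,-0.149],[0,0,0,-0.149],[0,0,0,0],[0,0,0,0]]]}}

```text
clock: 6.35
tool_pos: [0.431, 0.1167, 0.1594]
orientation: [-76.6, 90.0, -161.9]
force: [-0.4, -0.6, -0.9]
opening: 0.0115
```

```bash
python3 - <<'E'
from h import *
p,Rm,o=pose(); print(p,psi(Rm)%360,o['joint_pos'].round(1),o['force'],delta([.4187,.1958,.11]))
im,d=snapshot('side'); save('side2.png',im)
P=pts('side',d);hsv=cv2.cvtColor(im,cv2.COLOR_RGB2HSV)
og=P[(d>0)&(hsv[...,0]<20)&(hsv[...,1]>120)&(P[...,2]>.09)&(P[...,2]<.25)&(P[...,0]<.5)&(P[...,0]>.25)&(P[...,1]>.05)&(P[...,1]<.4)]
print(len(og),og.mean(0) if len(og) else 0)
E
```

```text
[0.43103048 0.11674533 0.15937466] 274.6808986584371 [ 40.6   2.  -32.5  -0.  -55.5  54.1] [-0.43793872 -0.60551067 -0.90897713] [ 4.94 -0.58 -7.98]
494 [0.37834548 0.11682537 0.14797357]
```

View pics/side2.png

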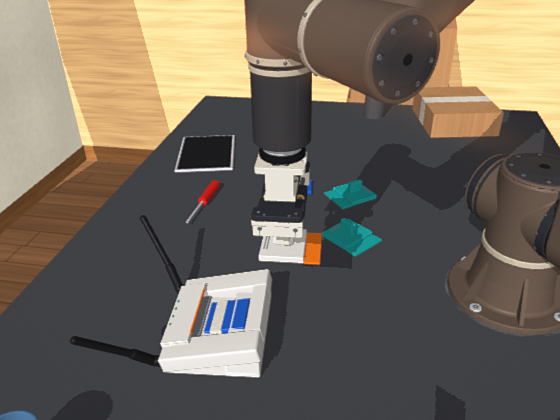

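The side view shows the cover held level with the lip towards the robot at (313,248). I'll go over the rim and then press down.

Emit:
{"fn": "move_arm", "kwargs": {"commands": [[[0,-0.3,-4.0,0],[1.0,-0.3,-4.0,-0.028],[2.5,0,0,0],[1.4,0,0,0],[0.9,0,0,0],[0,0,0,0]]]}}

```text
clock: 7.0
tool_pos: [0.4179, 0.1954, 0.1006]
orientation: [-49.8, 89.9, -133.4]
force: [0.3, -0.2, -0.8]
opening: 0.0113
```

Emit:
{"fn": "move_arm", "kwargs": {"commands": [[[0.4,0,0,0],[0.4,0,0,0],[0.2,0,0,0],[0,0,0,0]]]}}

```text
clock: 7.4
tool_pos: [0.4184, 0.1959, 0.0916]
orientation: [147.6, 90.0, 64.1]
force: [-0.2, -0.3, -0.5]
opening: 0.0119
```

Emit:
{"fn": "move_arm", "kwargs": {"commands": [[[0.3,0,0,0],[0.2,0,0,0],[0,0,0,0]]]}}

```text
clock: 7.7
tool_pos: [0.4178, 0.196, 0.0873]
orientation: [-112.7, 90.0, 163.9]
force: [-8.6, -0.4, 11.4]
opening: 0.0118
```

Contact at about 11 N. I'll keep pressing.

Emit:
{"fn": "move_arm", "kwargs": {"commands": [[[0.2,0,0,0],[0.2,0,0,0],[0.2,0,0,0],[0,0,0,0]]]}}

```text
clock: 8.1
tool_pos: [0.4169, 0.1958, 0.0811]
orientation: [-92.6, 89.9, -176.1]
force: [-13.7, 2.1, 14.1]
opening: 0.0116
```

```bash
cat > tilt.py <<'E'
from h import *
import sys
p,Rm,o=pose(); print(p.round(4),psi(Rm)%360,o['force'].round(1),o['moment'].round(2))
for n in ['side','scene']:
    im,d=snapshot(n); 
    if len(sys.argv)>1: save(n+sys.argv[1]+'.png',im)
    P=pts(n,d);hsv=cv2.cvtColor(im,cv2.COLOR_RGB2HSV)
    m=(d>0)&(hsv[...,0]<20)&(hsv[...,1]>120)&(hsv[...,2]>100)&(np.hypot(P[...,0]-p[0],P[...,1]-p[1])<.11)&(P[...,2]>.03)&(abs(P[...,2]-p[2])<.07)
    k,lab,st,cc=cv2.connectedComponentsWithStats(m.astype(np.uint8))
    if k<2: print(n,'no lip'); continue
    i=1+np.argmax(st[1:,4]); q=P[lab==i]; c=q.mean(0)
    nn=np.linalg.svd(q-c,full_matrices=False)[2][2]; nn*=np.sign(nn[2])
    print(n,'lip',len(q),c.round(4),'normal',nn.round(3),'tilt',np.degrees(np.arccos(nn[2])).round(1),'z',np.percentile(q[:,2],[2,98]).round(4))
E
python3 tilt.py
```

```text
[0.4169 0.1958 0.0811] 276.5260428510065 [-13.7   2.1  14.1] [0.73 5.12 0.06]
side lip 553 [0.3657 0.1943 0.0576] normal [-0.192 -0.02   0.981] tilt 11.1 z [0.0539 0.0613]
scene lip 32 [0.3583 0.2224 0.0582] normal [-0.289 -0.009  0.957] tilt 16.8 z [0.055  0.0607]
```

Emit:
{"fn": "move_arm", "kwargs": {"commands": [[[0.2,0,0,0],[0.2,0,0,0],[0.2,0,0,0],[0.2,0,0,0],[0,0,0,0]]]}}

```text
clock: 8.7
tool_pos: [0.4168, 0.1958, 0.0731]
orientation: [-90.1, 89.9, -173.6]
force: [-15.9, 1.9, 15.8]
opening: 0.0118
```

```bash
python3 tilt.py 3
```

```text
[0.4168 0.1958 0.0731] 276.53020468397904 [-15.9   1.9  15.8] [0.71 5.27 0.05]
side lip 484 [0.3688 0.1962 0.042 ] normal [-0.37  -0.04   0.928] tilt 21.8 z [0.037  0.0471]
scene lip 13 [0.3579 0.2227 0.04  ] normal [-0.536 -0.049  0.843] tilt 32.5 z [0.0348 0.0436]
```

View pics/side3.png

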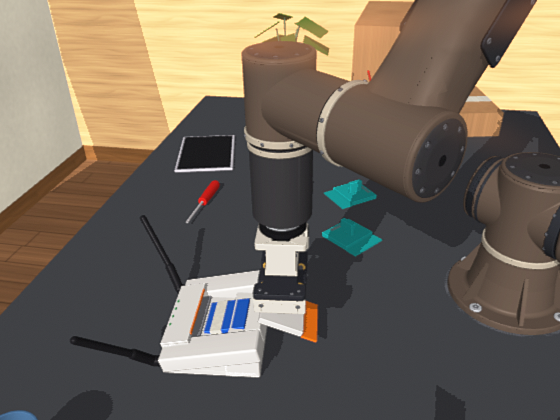

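The side view shows the cover pivoting in the grip, lip hanging at (310,322), now about 22°. I'll press another 6 mm.

Emit:
{"fn": "move_arm", "kwargs": {"commands": [[[0.2,0,0,0],[0.2,0,0,0],[0.2,0,0,0],[0,0,0,0]]]}}

```text
clock: 9.2
tool_pos: [0.417, 0.1958, 0.0673]
orientation: [-90.9, 89.9, -174.3]
force: [-15.3, 2.1, 15.4]
opening: 0.0119
```

```bash
python3 tilt.py
```

```text
[0.417  0.1958 0.0673] 276.5353303980054 [-15.3   2.1  15.4] [0.45 5.08 0.04]
side lip 95 [0.3806 0.2113 0.0319] normal [-0.407 -0.043  0.913] tilt 24.1 z [0.03   0.0348]
scene no lip
```

Emit:
{"fn": "move_arm", "kwargs": {"commands": [[[-1.0,0,0,0],[-3.0,0,0,0],[-4.0,0,0,0],[-3.0,0,0,0],[0,0,0,0]]]}}

```text
clock: 9.8
tool_pos: [0.4207, 0.1978, 0.1813]
orientation: [123.7, 89.5, 40.3]
force: [-0.4, 0.4, -0.4]
opening: 0.0121
```

```bash
python3 tilt.py
```

```text
[0.4207 0.1978 0.1813] 276.58267845407966 [-0.4  0.4 -0.4] [-0.    0.07 -0.  ]
side lip 455 [0.3792 0.199  0.1411] normal [-0.528 -0.061  0.847] tilt 32.1 z [0.1345 0.1478]
scene no lip
```

Tilted 32° (20° steeper than the seat). I'll half-turn back.

Emit:
{"fn": "move_arm", "kwargs": {"commands": [[[0,0,0,0.149],[0,0,0,0.149],[0,0,0,0.149],[0,0,0,0.149],[0,0,0,0.149],[0,0,0,0.149],[0,0,0,0.149],[0,0,0,0.149]]]}}

```text
clock: 10.7
tool_pos: [0.4178, 0.1953, 0.1751]
orientation: [15.7, 89.8, -136.4]
force: [0.5, -0.4, -1.4]
opening: 0.0117
```

Emit:
{"fn": "move_arm", "kwargs": {"commands": [[[0,0,0,0.149],[0,0,0,0.149],[0,0,0,0.149],[0,0,0,0.149],[0,0,0,0.149],[0,0,0,0.149],[0,0,0,0.149],[0,0,0,0.149]]]}}

```text
clock: 11.5
tool_pos: [0.4177, 0.1953, 0.1751]
orientation: [84.1, 89.8, -136.3]
force: [-0.5, 1.0, -1.0]
opening: 0.0117
```

Emit:
{"fn": "move_arm", "kwargs": {"commands": [[[0,0,0,0.149],[0,0,0,0.149],[0,0,0,0.149],[0,0,0,0.149],[0,0,0,0.149],[0,0,0,0.02],[0,0,0,0],[0,0,0,0]]]}}

```text
clock: 12.3
tool_pos: [0.4182, 0.1958, 0.1761]
orientation: [130.5, 89.9, -133.2]
force: [0.2, 0.3, -0.6]
opening: 0.0118
```

```bash
cat > bay.py <<'E'
from h import *
O=np.array([.533,.2072,.045]); yw=np.radians(186.3); t=np.radians(12)
bx=np.array([np.cos(t)*np.cos(yw),np.cos(t)*np.sin(yw),np.sin(t)]); by=np.array([-np.sin(yw),np.cos(yw),0]); bz=np.cross(bx,by)
B=np.stack([bx,by,bz],1)
def tobay(P): return (P-O)@B
E
cat > lip.py <<'E'
from bay import *
import sys
p,Rm,o=pose(); print(p.round(4),psi(Rm)%360,o['force'].round(1),'tcp bay',(tobay(p)*1000).round(1))
for n in ['side','scene']:
    im,d=snapshot(n)
    if len(sys.argv)>1: save(n+sys.argv[1]+'.png',im)
    P=pts(n,d);hsv=cv2.cvtColor(im,cv2.COLOR_RGB2HSV)
    m=(d>0)&(hsv[...,0]<20)&(hsv[...,1]>120)&(hsv[...,2]>100)&(np.hypot(P[...,0]-p[0],P[...,1]-p[1])<.12)&(abs(P[...,2]-p[2]+.03)<.05)
    k,lab,st,cc=cv2.connectedComponentsWithStats(m.astype(np.uint8))
    if k<2: print(n,'no lip'); continue
    i=1+np.argmax(st[1:,4]); q=P[lab==i]; c=q.mean(0)
    if st[i,4]<20: print(n,'few'); continue
    nn=np.linalg.svd(q-c,full_matrices=False)[2][2]; nn*=np.sign(nn[2])
    b=tobay(q)*1000; e=b[b[:,0]<np.percentile(b[:,0],6)]
    print(n,len(q),'px',cc[i].round(),'tilt rel',np.degrees(np.arctan2(-(nn@bx),nn@bz)).round(1),'roll',np.degrees(np.arctan2(nn@by,nn@bz)).round(1),'tip(top) bay',e[:,0].mean().round(1),e[:,2].mean().round(1),'y range',np.percentile(b[:,1],[1,99]).round(1),'tip-tcp world',((O+B@np.array([e[:,0].mean(),b[:,1].mean(),e[:,2].mean()])/1000)-p).round(4))
E
python3 lip.py
```

```text
[0.4182 0.1958 0.1761] 96.30401245617296 [ 0.2  0.3 -0.6] tcp bay [140.1  -1.3 104.2]
side 360 px [258. 279.] tilt rel 21.8 roll -0.5 tip(top) bay 83.5 69.5 y range [-48.3  42.1] tip-tcp world [ 0.0472  0.0119 -0.0457]
scene 712 px [400. 231.] tilt rel 20.1 roll 0.1 tip(top) bay 81.3 72.0 y range [-43.9  44.2] tip-tcp world [ 0.0506  0.0046 -0.0437]
```

Rel. tilt is about 20–21°, tip about (-56, -37) mm from the TCP in bay axes. I'll bring the tip into the bay just short of the ledge.

Emit:
{"fn": "move_arm", "kwargs": {"commands": [[[0.5,-3.0,0,0],[1.5,-3.0,0,0],[2.5,-2.0,0,0],[2.2,-1.0,0,0],[1.0,0,0,0],[0,0,0,0]]]}}

```text
clock: 13.0
tool_pos: [0.5068, 0.2047, 0.0979]
orientation: [121.9, 89.8, -141.9]
force: [1.2, 0.1, -1.5]
opening: 0.0118
```

```bash
python3 lip.py 4; python3 - <<'E'
import cv2
a=cv2.imread('pics/scene4.png')[220:370,300:500]; b=cv2.imread('pics/side4.png')[240:390,140:340]
cv2.imwrite('pics/both4.png',cv2.hconcat([cv2.resize(a,None,fx=2,fy=2),cv2.resize(b,None,fx=2,fy=2)]))
E
```

```text
[0.5068 0.2047 0.0979] 96.12624762766106 [ 1.2  0.1 -1.5] tcp bay [36.8 -0.4 46.3]
side 264 px [209. 314.] tilt rel 24.1 roll -1.3 tip(top) bay -21.2 9.2 y range [-46.4  29.6] tip-tcp world [ 0.0472  0.0194 -0.0483]
scene 740 px [387. 291.] tilt rel 19.7 roll -0.8 tip(top) bay -21.9 15.0 y range [-44.1  44. ] tip-tcp world [ 0.0506  0.0059 -0.0427]
```

View pics/both4.png

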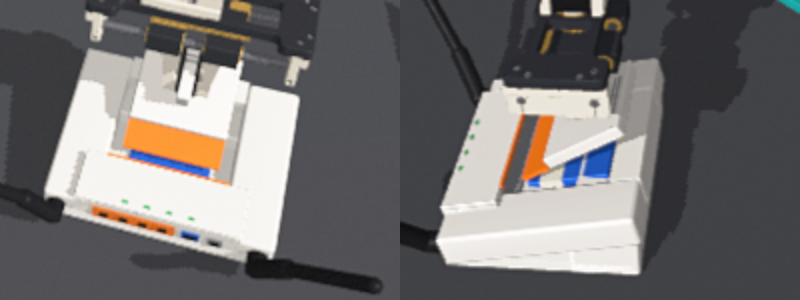

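The crops show the tilted cover centred in the bay, lip just short of the ledge (scene crop (175,145), side crop (540,145)). I'll lower it until it touches the seat.

Emit:
{"fn": "move_arm", "kwargs": {"commands": [[[0.25,-0.2,0,0],[0.25,-0.1,0,0],[0,0,0,0]]]}}

```text
clock: 13.4
tool_pos: [0.5109, 0.2061, 0.095]
orientation: [-51.9, 89.9, 44.2]
force: [-0.1, -0.2, -2.0]
opening: 0.0118
```

Emit:
{"fn": "move_arm", "kwargs": {"commands": [[[0.2,0,0,0],[0,0,0,0]]]}}

```text
clock: 13.6
tool_pos: [0.5107, 0.2059, 0.0925]
orientation: [67.8, 90.0, 163.9]
force: [-0.5, -0.2, -1.2]
opening: 0.0121
```

Emit:
{"fn": "move_arm", "kwargs": {"commands": [[[0.15,0,0,0],[0,0,0,0]]]}}

```text
clock: 13.8
tool_pos: [0.5107, 0.2058, 0.0909]
orientation: [118.7, 90.0, -145.2]
force: [0.4, -0.4, -0.8]
opening: 0.012
```

No contact yet, so the tip is about 3 mm over the seat. I'll slide it down-slope under the ledge.

Emit:
{"fn": "move_arm", "kwargs": {"commands": [[[0.1,-0.49,0,0],[0.1,-0.49,0,0],[0.1,-0.49,0,0],[0,0,0,0]]]}}

```text
clock: 14.2
tool_pos: [0.5262, 0.2076, 0.0878]
orientation: [161.8, 90.0, -102.1]
force: [0.6, -0.4, -1.4]
opening: 0.0118
```

```bash
python3 lip.py 5
```

```text
[0.5262 0.2076 0.0878] 96.10090568070298 [ 0.6 -0.4 -1.4] tcp bay [15.5 -1.1 40.4]
side 265 px [198. 319.] tilt rel 13.4 roll -0.0 tip(top) bay -38.1 5.3 y range [-56.5  23.6] tip-tcp world [ 0.0428  0.023  -0.0455]
scene 485 px [385. 300.] tilt rel -12.9 roll -0.2 tip(top) bay -37.7 19.8 y range [-49.3  45.7] tip-tcp world [ 0.0474  0.005  -0.0312]
```

Emit:
{"fn": "move_arm", "kwargs": {"commands": [[[0.15,-0.5,0,0],[0.15,-0.5,0,0],[0,0,0,0]]]}}

```text
clock: 14.6
tool_pos: [0.536, 0.2086, 0.0848]
orientation: [-148.8, 90.0, -52.7]
force: [-0.2, -0.1, -1.2]
opening: 0.0118
```

```bash
python3 lip.py 6; python3 - <<'E'
import cv2
a=cv2.imread('pics/scene6.png')[240:350,320:460]; b=cv2.imread('pics/side6.png')[260:370,150:290]
cv2.imwrite('pics/both6.png',cv2.hconcat([cv2.resize(a,None,fx=2.8,fy=2.8,interpolation=2),cv2.resize(b,None,fx=2.8,fy=2.8,interpolation=2)]))
E
```

```text
[0.536  0.2086 0.0848] 96.11124711277907 [-0.2 -0.1 -1.2] tcp bay [ 5.2 -1.1 39.6]
side 106 px [195. 321.] tilt rel -95.0 roll 158.5 tip(top) bay -38.4 7.2 y range [-59.3  16.7] tip-tcp world [ 0.0329  0.029  -0.0407]
scene 231 px [385. 303.] tilt rel -38.5 roll -0.2 tip(top) bay -38.3 20.5 y range [-53.7  50.3] tip-tcp world [ 0.0382  0.0047 -0.0277]
```

View pics/both6.png

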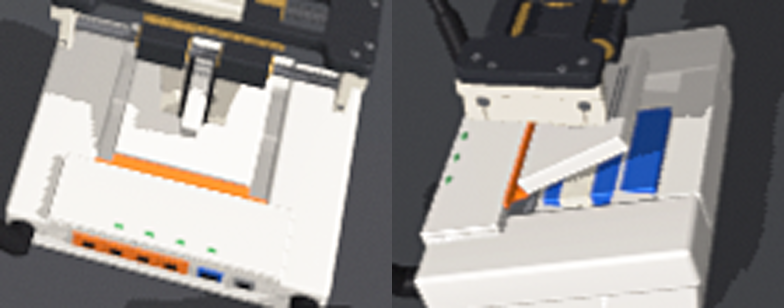

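The crops show the lip under the orange ledge edge (scene crop (185,178), side crop (515,195)) with the upper edge still raised. Next I'll set the tip down and swing the cover shut along the arc.

Emit:
{"fn": "move_arm", "kwargs": {"commands": [[[0.25,-0.1,0,0],[0.19,0.25,0,0],[0.19,0.25,0,0],[0,0,0,0]]]}}

```text
clock: 15.1
tool_pos: [0.5324, 0.2087, 0.0795]
orientation: [-68.8, 89.8, 27.4]
force: [4.9, -1.1, 3.1]
opening: 0.0113
```

Emit:
{"fn": "move_arm", "kwargs": {"commands": [[[0.22,0.24,0,0],[0.22,0.24,0,0],[0,0,0,0]]]}}

```text
clock: 15.4
tool_pos: [0.5264, 0.2079, 0.0742]
orientation: [-13.8, 90.0, 82.4]
force: [3.8, 0.8, 2.5]
opening: 0.0118
```

```bash
cat > plate.py <<'E'
from bay import *
import sys
p,Rm,o=pose(); print(p.round(4),o['force'].round(1),'tcp bay',(tobay(p)*1000).round(1))
for n in ['side','scene']:
    im,d=snapshot(n)
    if len(sys.argv)>1: save(n+sys.argv[1]+'.png',im)
    P=tobay(pts(n,d))*1000;hsv=cv2.cvtColor(im,cv2.COLOR_RGB2HSV)
    m=(d>0)&(hsv[...,1]<50)&(hsv[...,2]>110)&(abs(P[...,1])<40)&(P[...,0]>-30)&(P[...,0]<75)&(P[...,2]>5)&(P[...,2]<45)
    m&=~((abs(P[...,1])<12)&(abs(P[...,0]-12)<30))
    q=P[m]
    if len(q)<50: print(n,len(q)); continue
    rng=np.random.default_rng(1); best=np.zeros(len(q),bool)
    for _ in range(400):
        t=q[rng.choice(len(q),3,False)]; nn=np.cross(t[1]-t[0],t[2]-t[0]); L=np.linalg.norm(nn)
        if L<50 or abs(nn[2])/L<.85: continue
        i=abs((q-t[0])@nn/L)<1.5
        if i.sum()>best.sum(): best=i
    t=q[best]; c=t.mean(0); nn=np.linalg.svd(t-c,full_matrices=False)[2][2]; nn*=np.sign(nn[2])
    print(n,best.sum(),len(q),'rel tilt',np.degrees(np.arctan2(-nn[0],nn[2])).round(1),'roll',np.degrees(np.arctan2(nn[1],nn[2])).round(1),'top z at x=10:',(c[2]-(nn[0]*(10-c[0])-nn[1]*c[1])/nn[2]).round(1),'x',np.percentile(t[:,0],[1,99]).round(1),'y',np.percentile(t[:,1],[1,99]).round(1))
E
python3 plate.py
```

```text
[0.5264 0.2079 0.0742] [3.8 0.8 2.5] tcp bay [12.4 -1.4 27.2]
side 446 852 rel tilt 9.8 roll -0.1 top z at x=10: 21.9 x [-23.5  51.3] y [-39.3  36.1]
scene 588 1008 rel tilt 9.6 roll 0.7 top z at x=10: 23.7 x [-26.9  46.9] y [-39.5  39.4]
```

Rel. tilt is now 9.7° and forces are small. I'll continue.

Emit:
{"fn": "move_arm", "kwargs": {"commands": [[[0.23,0.21,0,0],[0.24,0.2,0,0],[0,0,0,0]]]}}

```text
clock: 15.8
tool_pos: [0.522, 0.2071, 0.0692]
orientation: [97.3, 90.0, -166.6]
force: [2.0, 1.7, 1.3]
opening: 0.012
```

Emit:
{"fn": "move_arm", "kwargs": {"commands": [[[0.26,0.2,0,0],[0.26,0.18,0,0],[0,0,0,0]]]}}

```text
clock: 16.1
tool_pos: [0.5181, 0.2066, 0.0639]
orientation: [107.7, 89.9, -156.2]
force: [0.2, 1.3, 2.2]
opening: 0.0116
```

```bash
python3 plate.py
```

```text
[0.5181 0.2066 0.0639] [0.2 1.3 2.2] tcp bay [18.4 -1.  15.4]
side 530 842 rel tilt -1.8 roll -0.6 top z at x=10: 11.7 x [-19.9  74.5] y [-39.6  38.3]
scene 583 1025 rel tilt 0.7 roll 0.1 top z at x=10: 13.2 x [-24.7  53.1] y [-39.4  39.4]
```

Flat to within error, with the top at about 12 mm. I'll press lightly, then release and retract straight up.

Emit:
{"fn": "move_arm", "kwargs": {"commands": [[[0.15,0,0,0],[0,0,0,0]]]}}

```text
clock: 16.4
tool_pos: [0.5183, 0.2063, 0.0631]
orientation: [119.9, 89.9, -144.0]
force: [-1.7, 1.8, 6.9]
opening: 0.0118
```

Emit:
{"fn": "move_arm", "kwargs": {"commands": [[[0,0,0,0],[0,0,0,0],[0,0,0,0],[0,0,0,0]]], "jaw": 3.2}}

```text
clock: 16.8
tool_pos: [0.5186, 0.2065, 0.0627]
orientation: [119.3, 90.0, -144.6]
force: [-0.4, -0.4, 2.9]
opening: 0.0313
```

Emit:
{"fn": "move_arm", "kwargs": {"commands": [[[-1.0,0,0,0],[-3.0,0,0,0],[-4.0,0,0,0],[-4.0,0,0,0],[-3.0,2.0,0,0],[0,3.0,0,0],[0,0,0,0]]]}}

```text
clock: 17.5
tool_pos: [0.4666, 0.2008, 0.2146]
orientation: [-19.4, 89.9, 76.7]
force: [0.3, -0.4, -1.2]
opening: 0.032
```

```bash
python3 plate.py 7; python3 - <<'E'
import cv2
a=cv2.imread('pics/scene7.png')[240:350,320:460]; b=cv2.imread('pics/side7.png')[260:370,150:290]
cv2.imwrite('pics/both7.png',cv2.hconcat([cv2.resize(a,None,fx=2.8,fy=2.8,interpolation=2),cv2.resize(b,None,fx=2.8,fy=2.8,interpolation=2)]))
E
```

```text
[0.4666 0.2008 0.2146] [ 0.3 -0.4 -1.2] tcp bay [100.5  -0.9 152.1]
side 791 1042 rel tilt -1.2 roll 0.3 top z at x=10: 10.8 x [-21.3  74.6] y [-39.4  39.5]
scene 930 1533 rel tilt -1.0 roll -0.5 top z at x=10: 12.6 x [-24.7  74.3] y [-39.5  39.3]
```

View pics/both7.png

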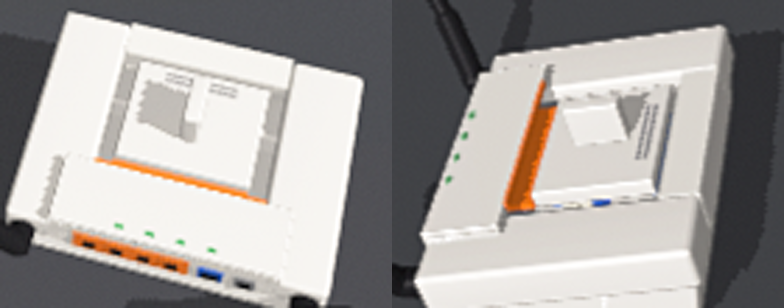

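The crops show the cover in the bay, centred, with its lip under the orange ledge edge and nothing held. One numeric check using only the cover's plate:

```bash
python3 - <<'E'
from bay import *
for n in ['scene','side']:
    im,d=snapshot(n); P=tobay(pts(n,d))*1000
    for nm,x0,x1 in (('low',-22,-10),('up',35,46)):
        m=(d>0)&(P[...,0]>x0)&(P[...,0]<x1)&(abs(P[...,1])<38)&(abs(P[...,2])<30); print(n,nm,np.percentile(P[m][:,2],[10,50,90]).round(1))
    for x in range(-34,64,3):
        m=(d>0)&(abs(P[...,0]-x)<1.5)&(abs(P[...,1])<38)&(abs(P[...,2])<30)&~(abs(P[...,1])<15); print(x,np.median(P[m][:,2]).round(1) if m.sum() else None,end='; ')
    print()
E
```

```text
scene low [10.5 12.9 14.7]
scene up [10.6 12.8 15.1]
-34 18.3; -31 None; -28 7.1; -25 8.2; -22 11.3; -19 12.6; -16 12.8; -13 13.0; -10 13.0; -7 12.5; -4 13.0; -1 12.6; 2 12.6; 5 12.3; 8 12.7; 11 13.0; 14 12.8; 17 12.7; 20 12.4; 23 12.9; 26 12.9; 29 13.4; 32 12.8; 35 13.1; 38 12.6; 41 12.6; 44 12.8; 47 13.0; 50 12.4; 53 11.1; 56 10.5; 59 9.5; 62 10.3; 
side low [ 9.5 11.  12.1]
side up [ 9.8 11.1 12.4]
-34 12.5; -31 2.9; -28 3.3; -25 9.5; -22 10.8; -19 10.8; -16 10.8; -13 10.9; -10 11.2; -7 10.6; -4 11.5; -1 10.9; 2 11.2; 5 11.1; 8 10.8; 11 11.3; 14 10.6; 17 10.8; 20 11.1; 23 11.0; 26 10.8; 29 11.4; 32 11.4; 35 11.1; 38 10.8; 41 11.4; 44 11.1; 47 11.0; 50 10.6; 53 7.4; 56 7.3; 59 9.2; 62 9.3;
```

Flat: the top is at 12 mm along its whole length. The plate spans x from about -25 to +53, which puts the tip near -53, within -46 to -60. I'm handing in.

```bash
python3 -c "
from h import *
print(close_job())"
```

```text
the job is handed in; nothing more can be done
None
```

The white cover is shut in the bay with its orange lip under the ledge. The gripper has let go and is well clear. I handed in at about 17.7 s of the 38 s allowed.

- **How it was done:** The tool can only point straight down. I gripped the cover by its bar and pressed its upper edge on the router's robot-side rim, so it pivoted in the fingers to about 20° steeper than the seat. I slid the lip under the ledge with the upper edge still raised, swung the cover down along an arc, pressed lightly and released. The largest force I read was about 22 N.
- **Last checks:** Both cameras show the cover's top level with the seat along its whole length. It sits 11 mm above the seat in one view and 13 mm in the other, where 12 mm is expected, so they differ by their 2 mm calibration error. The lip tip is at about bay x = -53 mm, inside the -46 to -60 mm range, and the cover is centred across the bay.
- **Not confirmed:** The plane fit after release read about -1° of tilt, because it included part of the router rim. The plate-only heights show no tilt. I did not measure the blue cover again at the end, but no move went near it.

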